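# Crank the starter: key into the bench test switch

### The arm

A 6-joint arm with a two-finger parallel gripper is mounted at the origin on the work surface. World frame = base frame: x ahead of the robot, y to its left, z up, the work surface at z = 0. Lengths are in m, angles in rad, forces in N, time in s.
With the tool pointing down it reaches from about 0.4 to 0.825 m from the base axis. Payload 7 kg.
Tool frame: the origin (TCP) lies on the centre line of the jaws, within the pads' length; the fingertips stand arm.tip_reach ahead of it and the grasp point (between the pads) lies 5 mm behind it (arm.tip_reach is the distance from the TCP to the fingertips, in m); z points along the fingers, y is the line along which they close (so a half turn about z gives the same grasp; the last joint's range is limited). The gripper opens to 88 mm and grips with 3 to 60 N. Pads are 19 mm wide; open, the fingers measure 130 mm over their backs; the gripper's body (78 mm by 193 mm) begins 47 mm behind the grasp point.
Start: joints at [1.489, 0.359, 0.012, 0, -1.224, -0.288], TCP at [0.244, 0.629, 0.241] pointing down, gripper open.
Joint ranges: [-3.07, 3.07], [-1.43, 2.12], [-1.02, 1.25], [-3.03, 1.67], [-3.05, -0], [-3.03, 3.03]. Speed limits (rad/s): [2.39, 2.39, 3.01, 3.14, 3.14, 3.14].

### API

Orientations are given as [roll, pitch, yaw] about the fixed x, y, z axes, in that order (R = Rz(yaw) Ry(pitch) Rx(roll)).
In Python, from station import status, optics, order, arm gives the robot as it stands. The module is installed in compiled form; this text tells all that it offers.
- The arm moves only by the shell command python3 -m jog 'ROWS' [FORCE]. ROWS is JSON, a list of rows, each a list of 3 entries, a list of its own where there are three numbers: the gripper command: -1 is shut, 1 is fully open, values between are in proportion, then the shift along the tool's x, y, z in mm, then the turn about the tool's z in rad. A call has 1 to 20 rows; each row is the pose to reach, as a shift and turn from the pose commanded when the call began, along the tool's axes at that moment; what a row does not reach only later rows make up. A row lasts 1/8 s, in which the tool goes at most 62.5 mm and 10.7 degrees, less where a joint would pass 70% of its speed; a pose out of reach is approached as far as the arm can. A call with a gripper value outside its range is refused whole. The fingers move at their own pace and stop on an object; FORCE is the grip in N (left out, the last holds). Time passes only in rows, so rows that repeat a pose let the fingers close. It gives the time, the measured TCP pose, the force, the opening and the grip force at its end, in the units of the state.
- status.get_state(): the state, without advancing time (a new reading comes with each control period).
- optics.grab_frame(name): name is "side" or "top" or "wrist"; returns a dict with "color" (480x640x3 uint8, red, green, blue), "mtx" (3x3 intrinsics, pixels), "cam_to_world" (4x4, takes a point from camera to world coordinates). Camera axes: x right, y down, z forward; pixel columns grow to the right and rows downward; lengths in m; the calibration is good to about 2 mm. A picture is of the moment at which its call begins. There is no depth.
- order.job_done(): hands the job in; it is judged then, once.
The state is a dict: "t": time; "q": joint angles; "qd": joint speeds; "joint_efforts": joint torques, N m; "eef_pos": TCP position; "ee_rot": TCP orientation; "force": force on the tool from outside, world axes, zero at the start; "moment": the same for the moment, N m; "width": finger opening in m; "gripper_force": force on a finger pad.
Only numpy, scipy, OpenCV 4.12 (cv2) and the standard library are available. Lean on these libraries where they do the work, as an engineer would, in place of code of your own. Each camera call takes 0.05 s, during which the arm holds its last target. There are 200 camera calls.

### The job

A starter motor is about to be tried on the bench. From the rack take the key with the round head, the one whose flat blade matches the keyway of the switch on the grey test box, push it down past the sticky pins (a little wiggling helps) until its collar sits flat on the switch, then turn it a quarter clockwise as seen from above. The switch springs back, so finish while still gripping the key and holding it turned, fully home; leave the other two keys, the bottle, the bearing and the wrench where they are.

Things in the scene. Friction and masses are not known exactly. Their poses are not given: they have to be found in the camera images.
- round_key_grip (a point): Centre of the head of the key to use: upright black disc 34 mm across, 10 mm thick. Key axes: x along the width of head and blade, y across the thickness (pinch the head along y), z up the key. About 70 g. It starts hanging upright by its collar in one of the rack's holes, at any yaw. Half a turn about z makes no difference.
- round_key_seat (a point): Centre of the underside of that key's round steel collar (28 mm across, 4 mm thick), 28 mm below the head's centre; same axes. A neck 14 x 8 mm joins collar and head.
- round_key_tip (a point): Lowest point of that key's flat steel blade, 22 mm below the collar's underside; same axes. Blade 14 mm wide (x), 5 mm thick (y), 22 mm long, rounded tip.
- plug_face (a point): Centre of the top of the switch's square 28 mm steel plug, at the keyway's mouth, 75 mm above the table; z up, x along the keyway, turns with the plug. Keyway 15 (x) by 6.2 (y) mm, 26 deep, chamfered 2 mm. Two spring pins 9 and 16 mm down catch the blade: push home with 6 to 15 N and small turns to and fro; it does not sink by its own weight.
- plug (a joint): Turn of the switch's plug in rad: 0 at rest, grows clockwise seen from above, stop at 1.6 (a quarter turn is 1.57). A spring turns it back (0.12 N m at a quarter turn). The blade has up to about 0.15 rad of play in the keyway, so the key must turn somewhat farther than the plug.
- slab_key_grip (a point): Centre of the head of another key, not to be used: narrow upright rectangular black head 22 mm wide, 36 mm tall, 10 mm thick, flat blade 19 mm wide, too wide for the keyway. Same axes and heights as the round-headed key; hangs in the rack.
- bar_key_grip (a point): Centre of the head of the third key, not to be used: black bar head 58 mm long, 10 mm thick, 18 mm tall, round barrel 10 mm thick, too thick for the keyway. Same axes and heights; hangs in the rack.
- rack: Fixed aluminium rack, a bridge 62 mm (x) by 240 mm (y), its top 56 mm above the table, with three 22 mm holes 80 mm apart along its y; origin on the table under its middle, yaw varies.
- oil_bottle: White plastic bottle, 56 mm across and 130 mm tall, standing on the table; origin at its foot. Bystander.
- bearing: Steel ring 62 mm across, 16 mm tall, lying on the table; origin at its foot. Bystander.
- wrench: Steel wrench 160 mm long, about 10 mm thick, lying on the table; origin under its middle. Bystander.
- test_box: Fixed grey box 110 (x) x 150 (y) mm, 45 mm tall; origin on the table under its middle, straight below the plug. At rest the keyway lies along the box's x, its short side. The plug stands on it in a round dark steel sleeve 49 mm across, whose rim is 3 mm below the plug's face.

How it is judged:
On the way, in this order (a step that is already met when the one before it is completed fails the run):
1. the round-headed key is lifted clear of the rack (height (world z) of round_key_tip above 0.062 m and contact force between the fingers and round_key above 1 N), for 0.1 s.
2. the key is fully home in the switch, which is not yet turned (z of round_key_seat in the frame of plug_face below 0.003 m and horizontal distance between round_key_seat and plug_face below 0.004 m and angle between round_key_grip's own z axis and vertical below 0.15 rad and value of joint plug below 0.4 rad), for 0.1 s.
At the end, for the whole second after the job is handed in: The plug is held at 1.35 rad or more (a quarter turn, less 13 degrees) with the round-headed key in it: collar within 3 mm of the plug's face, within 4 mm of its axis, upright within 0.15 rad, and the fingers still gripping the key (over 2 N) through the last second (value of joint plug above 1.35 rad and z of round_key_seat in the frame of plug_face below 0.003 m and horizontal distance between round_key_seat and plug_face below 0.004 m and angle between round_key_grip's own z axis and vertical below 0.15 rad and angle between the x axis of round_key_grip and the x axis of plug_face, either way round below 0.35 rad and contact force between the fingers and round_key above 2 N); the arm keeps its last pose, push and grip.
It fails at once if one of the other two keys is moved more than 20 mm (distance of any of slab_key_grip, bar_key_grip from where it was at the start of the episode above 0.02 m).
It fails at once if the bottle, bearing or wrench is moved more than 30 mm (distance of any of oil_bottle, bearing, wrench from where it was at the start of the episode above 0.03 m).
It also fails if it takes over 54 s, if anything falls off the work surface, if the arm or the gripper's body presses on something with over 40 N, if the wrist force passes 120 N, or if a joint passes its speed limit or range.

## Working session

There is one attempt and no reset: what is moved stays moved. The work goes in short steps, Python scripts to look and compute and a shell command to move; the robot and the scene stay as the last step left them, time stands still between calls to the robot, and variables do not carry over. Pictures are saved under pics/ and viewed, at most 10 in all, crops included, and the job is handed in when it is done.

```bash
mkdir -p pics
cat > h.py <<'E'
import numpy as np, cv2
from station import status, optics, order, arm
def grab(n,f):
    d=optics.grab_frame(n); cv2.imwrite(f,d['color'][:,:,::-1]); np.savez(f[:-3]+'npz',**d); return d
def ray(d,u,v,z):
    K=d['mtx'];T=d['cam_to_world']
    r=T[:3,:3]@np.linalg.solve(K,[u,v,1.]);o=T[:3,3]
    return o+r*(z-o[2])/r[2]
def proj(d,p):
    T=np.linalg.inv(d['cam_to_world']);q=d['mtx']@(T[:3,:3]@np.array(p)+T[:3,3]);return q[:2]/q[2]
E
python3 - <<'E'
from h import *
for n in ['top','side']:
    d=grab(n,f'pics/{n}0.png');print(n,d['cam_to_world'].round(3).tolist(),d['mtx'].round(1).tolist())
print(status.get_state(),arm.tip_reach)
E
```

```text
top [[-0.006, -0.998, 0.068, 0.54], [-1.0, 0.005, -0.003, -0.018], [0.003, -0.068, -0.998, 1.169], [0.0, 0.0, 0.0, 1.0]] [[529.0, 0.0, 317.5], [0.0, 529.0, 236.3], [0.0, 0.0, 1.0]]
side [[0.972, -0.128, 0.196, 0.457], [-0.234, -0.564, 0.792, -0.595], [0.009, -0.815, -0.579, 0.512], [0.0, 0.0, 0.0, 1.0]] [[443.6, 0.0, 319.7], [0.0, 443.6, 248.1], [0.0, 0.0, 1.0]]
{'t': 0.1, 'q': array([ 1.48910969e+00,  3.59316968e-01,  1.11373126e-02, -2.88182722e-04,
       -1.22410929e+00, -2.88115422e-01]), 'qd': array([-0.00086449, -0.0009894 ,  0.00125813,  0.00168589, -0.00050629,
        0.00198377]), 'joint_efforts': array([-1.46951788e-03, -5.84164882e+01,  2.93749970e+01,  7.01539859e+00,
        1.01619749e-02, -4.20759534e-05]), 'eef_pos': array([0.24383527, 0.62896452, 0.2397132 ]), 'ee_rot': array([ 3.14008458e+00, -1.64398875e-04, -3.69900059e-01]), 'force': array([-0.6725262 , -0.94589131,  1.0827341 ]), 'moment': array([0.0065945 , 0.01073301, 0.00354854]), 'gripper_force': 0.0, 'width': 0.08755684837203223} 0.014
```

View pics/top0.png

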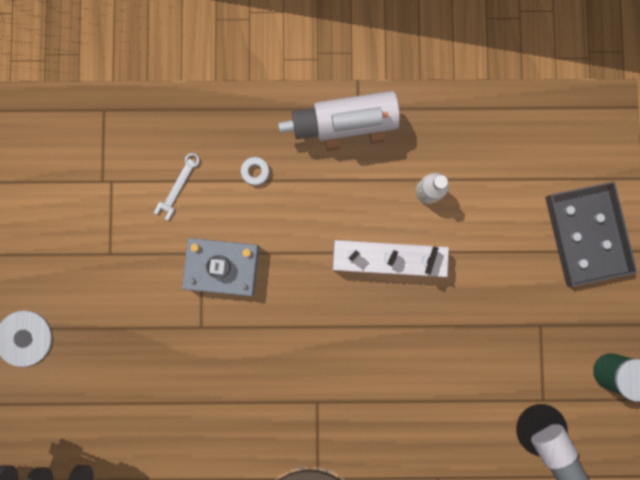

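View pics/side0.png

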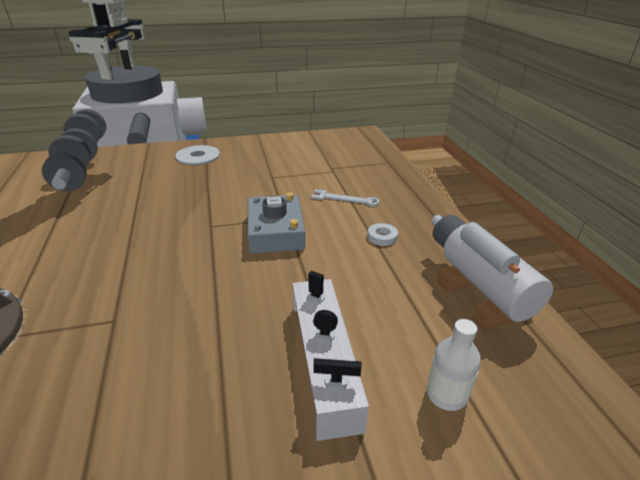

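The top view shows the rack at about (391,259). The slab key is at (355,257), the round key in the middle hole at (393,258), and the bar key at (432,260). The switch is at (217,266). The side view confirms the round head at (325,321), in the middle hole.

```bash
cat > m.py <<'E'
from h import *
t=dict(np.load('pics/top0.npz'));s=dict(np.load('pics/side0.npz'))
def blob(d,box,thr):
    u0,v0,u1,v1=box;c=d['color'][v0:v1,u0:u1].max(2)
    n,l,st,ce=cv2.connectedComponentsWithStats((c<thr).astype('u1'))
    i=1+np.argmax(st[1:,4]);m=(l==i)
    pts=np.argwhere(m)[:,::-1].astype('f4');r=cv2.minAreaRect(pts)
    return ce[i]+[u0,v0],st[i],r
bt=blob(t,(380,245,405,272),70);bs=blob(s,(308,305,342,340),50)
print(bt,bs)
print('top@.09',ray(t,*bt[0],.09));
v=np.array(bt[2][0])
for n,dd,b in(('t',t,bt),('s',s,bs)):print(n,ray(dd,*b[0],.084))
# rack corners
c=t['color'][230:290,325:460].astype(int);m=((c.min(2)>140)).astype('u1')
n,l,st,ce=cv2.connectedComponentsWithStats(m);i=1+np.argmax(st[1:,4])
r=cv2.minAreaRect(np.argwhere(l==i)[:,::-1].astype('f4'));b=cv2.boxPoints(r)+[325,230]
P=np.array([ray(t,*p,.056) for p in b]);print('rack',b,P.round(4),P.mean(0),np.linalg.norm(P-np.roll(P,1,0),axis=1))
# plug: bright in sleeve
c=t['color'][250:285,200:235].astype(int);print('box');
m=(c.min(2)>150).astype('u1');n,l,st,ce=cv2.connectedComponentsWithStats(m);i=1+np.argmax(st[1:,4]);print(st[i]);r=cv2.minAreaRect(np.argwhere(l==i)[:,::-1].astype('f4'));print(r,ray(t,r[0][0]+200,r[0][1]+250,.075))
for name,(u0,v0,w,h,k) in {'t':(325,230,135,60,5),'p':(175,230,90,75,8)}.items():
    pass
A=cv2.resize(t['color'][230:290,325:460],None,fx=4.5,fy=4.5,interpolation=2);B=cv2.resize(t['color'][230:305,175:265],(607,300),interpolation=2)
cv2.imwrite('pics/crop1.png',np.vstack([A[:,:607],B])[:,:,::-1])
E
python3 m.py
```

```text
(array([392.45238095, 257.83333333]), array([ 9,  7,  7, 12, 42], dtype=int32), ((12.699999809265137, 12.600000381469727), (3.5777084827423096, 12.074767112731934), 26.56505012512207)) (array([325.00242718, 321.49271845]), array([  6,   6,  23,  24, 412], dtype=int32), ((17.0, 17.5), (23.0, 22.0), 90.0))
top@.09 [ 0.56904102 -0.17426876  0.09      ]
t [ 0.56920178 -0.17513893  0.084     ]
s [ 0.56884857 -0.17753112  0.084     ]
rack [[331.89883041 269.61868286]
 [333.80544662 239.1128397 ]
 [432.10894775 245.25680542]
 [430.20233154 275.76264954]] [[ 0.5459 -0.0515  0.056 ]
 [ 0.6101 -0.056   0.056 ]
 [ 0.596  -0.2633  0.056 ]
 [ 0.5319 -0.258   0.056 ]] [ 0.57096785 -0.15720319  0.056     ] [0.20688986 0.06435408 0.20770701 0.06434722]
box
[ 10   9  14  15 166]
((16.5, 16.0), (14.0, 13.0), 90.0) [0.55456565 0.18726374 0.075     ]
```

View pics/crop1.png

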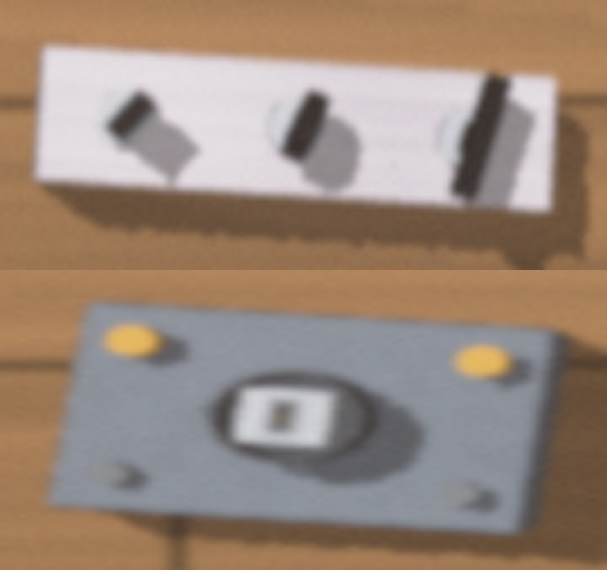

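The crop shows the head's width at about -24° yaw and the keyway near the box's x axis. I'll move above the round key with the fingers half shut.

```bash
python3 -m jog '[[-0.1,[594,632,40],0.05],[-0.1,[594,632,40],0.05],[-0.1,[594,632,40],0.05],[-0.1,[594,632,40],0.05],[-0.1,[594,632,40],0.05],[-0.1,[594,632,40],0.05],[-0.1,[594,632,40],0.05],[-0.1,[594,632,40],0.05],[-0.1,[594,632,40],0.05],[-0.1,[594,632,40],0.05],[-0.1,[594,632,40],0.05],[-0.1,[594,632,40],0.05],[-0.1,[594,632,40],0.05],[-0.1,[594,632,40],0.05],[-0.1,[594,632,40],0.05],[-0.1,[594,632,40],0.05],[-0.1,[594,632,40],0.05],[-0.1,[594,632,40],0.05]]'
python3 - <<'E'
from h import *
d=grab('wrist','pics/w1.png');s=status.get_state();print(s['q'].round(3),s['eef_pos'],s['ee_rot'],d['cam_to_world'].round(3).tolist(),d['mtx'][0])
E
```

```text
t: 2.35
eef_pos: [0.5694, -0.1735, 0.201]
ee_rot: [-3.141, -0.001, -0.418]
force: [0.1, -0.3, 0.1]
width: 0.0396
gripper_force: 0.0
[ 0.032  0.257 -0.227 -0.    -1.086  1.121] [ 0.56942526 -0.1736123   0.20102318] [-3.14125776e+00 -6.17826810e-04 -4.18210455e-01] [[-0.405, -0.876, -0.26, 0.641], [-0.914, 0.388, 0.116, -0.204], [-0.001, 0.285, -0.959, 0.345], [0.0, 0.0, 0.0, 1.0]] [403.67342457   0.         316.05515473]
```

View pics/w1.png

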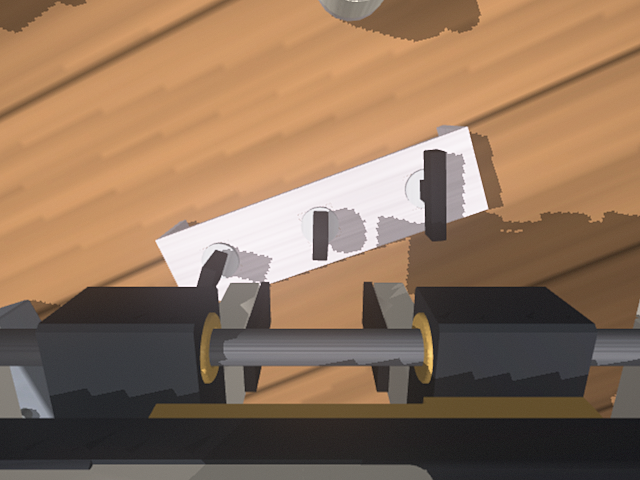

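The wrist view shows the round head's edge at about (320,235), nearly in line with tool x. The jaw midline is near column 316, and the slab key is at (213,268), close to the left finger.

```bash
cat > k.py <<'E'
from h import *
d=dict(np.load('pics/w1.npz'));s=status.get_state();p=s['eef_pos'];y=s['ee_rot'][2]
X=np.array([np.cos(y),np.sin(y),0]);Y=np.array([np.sin(y),-np.cos(y),0])
c=d['color'].max(2)
def comp(u0,v0,u1,v1):
    m=(c[v0:v1,u0:u1]<90).astype('u1');n,l,st,ce=cv2.connectedComponentsWithStats(m);i=1+np.argmax(st[1:,4])
    q=np.argwhere(l==i)[:,::-1].astype('f4')+[u0,v0];return q
for nm,b in(('round',(305,200,340,270)),('slab',(195,240,235,286)),('bar',(415,145,455,245))):
    q=comp(*b);print(nm,q.min(0),q.max(0),cv2.minAreaRect(q.astype('f4')),q.mean(0))
    rel=ray(d,*q.mean(0),.088)-p;print(' rel tool',rel@X*1e3,rel@Y*1e3, ray(d,*q.mean(0),.088))
    top=q[q[:,1]<q[:,1].min()+6].mean(0);bot=q[q[:,1]>q[:,1].max()-6].mean(0);a=ray(d,*top,.09)[:2];bb=ray(d,*bot,.09)[:2];e=a-bb
    print(' yaw',np.arctan2(e[1],e[0]),len(q))
# silhouette limits of disc predicted
for ex in(0,5,10):
    C=p+X*ex/1e3+Y*2e-3;C[2]=.084
    v=[proj(d,C+.017*(X*np.cos(t)+np.array([0,0,1])*np.sin(t)))[1] for t in np.linspace(0,6.28,60)];print(ex,min(v),max(v))
E
python3 k.py
```

```text
round [313. 211.] [327. 259.] ((320.0, 235.0), (48.0, 14.0), 90.0) [320.33403805 236.48414376]
 rel tool 0.12535437140318456 1.6101127304618017 [ 0.5688859  -0.17513456  0.088     ]
 yaw -0.43498142238647225 473
slab [197. 250.] [226. 285.] ((212.05001831054688, 269.3500061035156), (19.922346115112305, 39.21223831176758), 18.43494987487793) [212.31308411 269.38629283]
 rel tool -23.416345187657843 -71.97845796643689 [ 0.57725931 -0.09832717  0.088     ]
 yaw -0.8330681163278431 642
bar [420. 150.] [446. 241.] ((432.8059997558594, 195.47743225097656), (91.06787872314453, 25.473007202148438), 89.2838363647461) [434.34410741 194.27996022]
 rel tool 28.668356961973835 75.05844483694969 [ 0.56513972 -0.25384496  0.088     ]
 yaw -0.3008474509265806 2011
0 209.72298157629444 260.1782044310492
5 202.41971117333276 253.13608475094503
10 195.03888245172948 246.0318778998119
```

```bash
python3 -m jog '[[-0.1,[0,2,60],0.01],[-0.1,[0,2,100],0.01],[-0.1,[0,2,122],0.01],[-0.1,[0,2,122],0.01],[-0.1,[0,2,122],0.01],[-1,[0,2,122],0.01],[-1,[0,2,122],0.01],[-1,[0,2,122],0.01],[-1,[0,2,122],0.01],[-1,[0,2,122],0.01],[-1,[0,2,122],0.01],[-1,[0,2,122],0.01],[-1,[0,2,122],0.01]]' 45
```

```text
t: 4.03
eef_pos: [0.5687, -0.1765, 0.0789]
ee_rot: [3.142, -0.0, -0.43]
force: [-1.0, 0.1, 5.2]
width: 0.0098
gripper_force: 45.0
```

```bash
python3 -m jog '[[-1,[0,0,-30],0],[-1,[0,0,-60],0],[-1,[0,0,-100],0],[-1,[0,0,-100],0],[-1,[-30,-50,-100],0],[-1,[-60,-100,-100],0],[-1,[-95,-150,-100],0],[-1,[-130,-200,-100],0],[-1,[-160,-250,-100],0],[-1,[-190,-300,-100],0],[-1,[-210,-325,-100],0],[-1,[-210,-325,-100],0],[-1,[-210,-325,-100],0]]'
python3 - <<'E'
from h import *
d=grab('wrist','pics/w2.png');s=status.get_state();print(s['eef_pos'],s['ee_rot'],s['force'],s['width']);print(proj(d,[.5546,.1873,.075]))
E
```

```text
t: 5.65
eef_pos: [0.5126, 0.2061, 0.1776]
ee_rot: [3.14, 0.001, -0.43]
force: [0.4, -0.3, -0.6]
width: 0.0098
gripper_force: 45.0
[0.51281764 0.20575297 0.17782499] [ 3.14044606e+00  6.54583149e-04 -4.30296202e-01] [ 0.34771238  0.5640352  -0.17897752] 0.009225025636634092
[317.14754768 169.00231612]
```

View pics/w2.png

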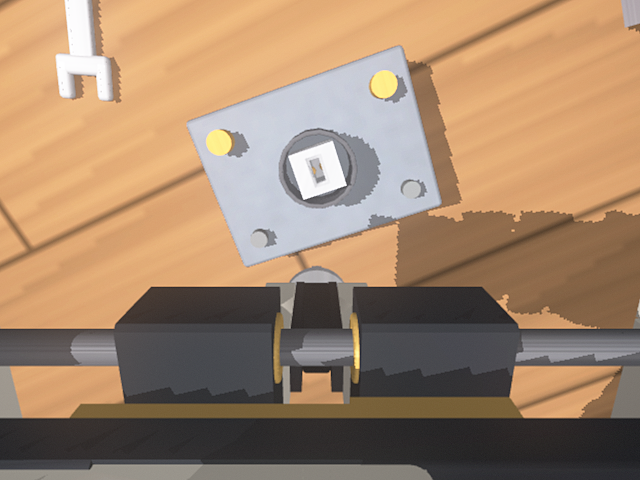

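The plug is at (318,170), with its keyway tilted a little off the image's vertical. The held key's collar rim shows at (318,268).

```bash
cat > p.py <<'E'
from h import *
d=dict(np.load('pics/w2.npz'));s=status.get_state();p=s['eef_pos'];y=s['ee_rot'][2]
X=np.array([np.cos(y),np.sin(y),0]);Y=np.array([np.sin(y),-np.cos(y),0])
c=d['color'].astype(int);m=(c.min(2)>215).astype('u1')[130:210,275:360]
n,l,st,ce=cv2.connectedComponentsWithStats(m);i=1+np.argmax(st[1:,4]);q=np.argwhere(l==i)[:,::-1].astype('f4')+np.float32([275,130])
b=cv2.boxPoints(cv2.minAreaRect(q));P=np.array([ray(d,*u,.075) for u in b]);C=P.mean(0)
print(b,np.linalg.norm(P-np.roll(P,1,0),axis=1),C);e=np.roll(P,-1,0)-P;print('yaw deg',np.degrees(np.arctan2(e[:,1],e[:,0])))
print('rel tool mm',(C-p)@X*1e3,(C-p)@Y*1e3)
# keyway: dark inside
h=cv2.convexHull(q).astype(int);mk=np.zeros((480,640),'u1');cv2.fillPoly(mk,[h],1);mk=cv2.erode(mk,np.ones((7,7)))
k=np.argwhere((mk>0)&(c.min(2)<205))[:,::-1].astype('f4');r=cv2.minAreaRect(k);bb=cv2.boxPoints(r);Q=np.array([ray(d,*u,.075) for u in bb]);e=np.roll(Q,-1,0)-Q
print('keyway',r,np.linalg.norm(e,axis=1),np.degrees(np.arctan2(e[:,1],e[:,0])),Q.mean(0),(Q.mean(0)-p)@X*1e3,(Q.mean(0)-p)@Y*1e3)
# box outline yaw
g=cv2.cvtColor(d['color'],cv2.COLOR_RGB2HSV);bm=((g[...,0]>95)&(g[...,0]<130)&(g[...,1]>15)&(g[...,1]<110)&(g[...,2]>120)).astype('u1');bm=cv2.morphologyEx(bm,cv2.MORPH_OPEN,np.ones((5,5)))[30:280]
n,l,st,ce=cv2.connectedComponentsWithStats(bm);i=1+np.argmax(st[1:,4]);q=np.argwhere(l==i)[:,::-1].astype('f4')+np.float32([0,30]);W=np.array([ray(d,*u,.045)[:2] for u in cv2.convexHull(q)[:,0]])
r=cv2.minAreaRect(W.astype('f4'));print('box',r)
# collar rim prediction
for ex in(-4,-2,0,2,4):
    v=[proj(d,p+X*ex/1e3+np.array([0,0,.005-.028+h])+.014*(X*np.cos(t)+Y*np.sin(t))) for t in np.linspace(-1.5,1.5,31) for h in(0,.004)]
    v=np.array(v);print(ex,v[v[:,1].argmin()])
cv2.imwrite('pics/crop2.png',cv2.resize(d['color'][255:305,270:365],None,fx=6,fy=6)[:,:,::-1])
print([(r_,c[r_,319].tolist()) for r_ in range(262,285,1)])
E
python3 p.py
```

```text
[[287.8     155.4    ]
 [331.89996 140.69998]
 [346.59998 184.79999]
 [302.5     199.5    ]] [0.02834482 0.02783562 0.02805803 0.02871725] [0.55377092 0.18764181 0.075     ]
yaw deg [-96.47555734 174.8929243   84.11107724  -6.90011879]
rel tool mm 44.77496461496066 -0.6230693903820822
keyway ((316.2758483886719, 170.18963623046875), (24.326087951660156, 12.255891799926758), 68.19859313964844) [0.00739468 0.01473128 0.00751373 0.01477792] [-93.01209276 177.57352953  87.3491356   -2.88931436] [0.55410758 0.18808938 0.075     ] 44.89423673542238 -1.1702727597602378
box ((0.5540303587913513, 0.187567338347435), (0.14744582772254944, 0.107733815908432), 84.01886749267578)
-4 [319.09000051 273.08054475]
-2 [319.10819813 268.87229578]
0 [319.12651287 264.63696253]
2 [319.14494587 260.3742827 ]
4 [319.16349826 256.08399056]
[(262, [228, 177, 127]), (263, [228, 176, 125]), (264, [232, 177, 125]), (265, [216, 164, 122]), (266, [156, 137, 126]), (267, [122, 122, 126]), (268, [128, 124, 127]), (269, [126, 121, 122]), (270, [153, 151, 153]), (271, [183, 180, 183]), (272, [181, 177, 180]), (273, [179, 176, 178]), (274, [178, 175, 177]), (275, [179, 176, 179]), (276, [178, 175, 178]), (277, [177, 175, 177]), (278, [178, 174, 177]), (279, [179, 175, 178]), (280, [179, 177, 178]), (281, [185, 183, 187]), (282, [154, 151, 153]), (283, [63, 55, 52]), (284, [55, 47, 43])]
```

View pics/crop2.png

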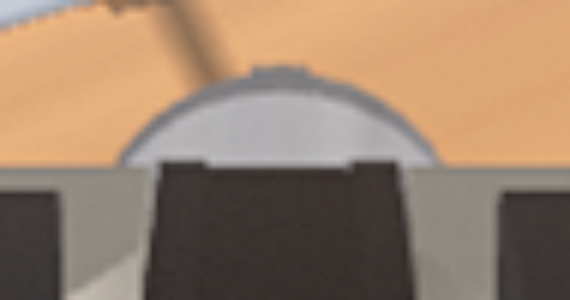

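The collar sits about 1.2 mm back along tool x, so the needed shift is (46, 0). The plug's sides and the box outline both give -6.0° yaw, so the turn is -0.325.

```bash
python3 -m jog '[[-1,[25,0,0],-0.16],[-1,[46,0,0],-0.325],[-1,[46,0,20],-0.325],[-1,[46,0,45],-0.325],[-1,[46,0,45],-0.325],[-1,[46,0,45],-0.325]]'
python3 - <<'E'
from h import *
d=grab('wrist','pics/w3.png');e=grab('side','pics/s3.png');s=status.get_state();print(s['eef_pos'],s['ee_rot'],s['force'],s['q'].round(2))
a=cv2.resize(d['color'][170:320,220:420],(600,450));u,v=proj(e,[.554,.1876,.09]).astype(int)
b=cv2.resize(e['color'][v-40:v+35,u-50:u+50],(600,450));
cv2.imwrite('pics/c3.png',cv2.resize(np.hstack([a,b]),(800,300))[:,:,::-1])
E
```

```text
t: 6.45
eef_pos: [0.5555, 0.1869, 0.1343]
ee_rot: [-3.141, -0.001, -0.105]
force: [-0.3, 1.0, -0.3]
width: 0.0102
gripper_force: 45.0
[0.55561431 0.18741376 0.13478152] [-3.14054956e+00 -1.52605524e-03 -1.04977747e-01] [ 0.2142149  -0.01320933 -1.48039573] [ 0.66  0.3  -0.33  0.   -0.94  0.81]
```

View pics/c3.png

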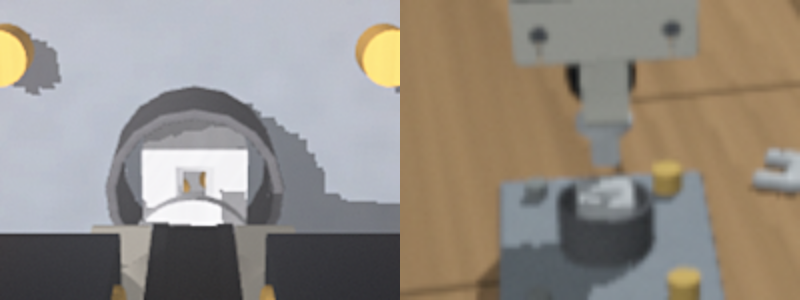

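In the wrist crop the keyway (193,180), collar and plug centre (195) line up and are square to the image. The side view shows the key upright above the plug. I'll descend gently.

```bash
python3 -m jog '[[-1,[0,0,8],0],[-1,[0,0,13],0],[-1,[0,0,16],0],[-1,[0,0,19],0],[-1,[0,0,21],0],[-1,[0,0,21],0],[-1,[0,0,21],0]]' 55
```

```text
t: 7.42
eef_pos: [0.5546, 0.1872, 0.1123]
ee_rot: [3.141, 0.001, -0.105]
force: [-2.4, -0.8, -2.4]
width: 0.0096
gripper_force: 55.0
```

It's in the keyway mouth, with the tip about 7 mm down and little force. Next I'll push with small turns.

```bash
python3 -m jog '[[-1,[0,0,2],0.06],[-1,[0,0,4],-0.06],[-1,[0,0,5],0.06],[-1,[0,0,6],-0.06],[-1,[0,0,7],0.06],[-1,[0,0,8],-0.06],[-1,[0,0,8],0.06],[-1,[0,0,8],0]]'
```

```text
t: 8.43
eef_pos: [0.5544, 0.1862, 0.1048]
ee_rot: [3.14, 0.001, -0.105]
force: [-1.3, -4.3, 1.4]
width: 0.0099
gripper_force: 55.0
```

```bash
python3 -m jog '[[-1,[0,0,1],0.06],[-1,[0,0,2],-0.06],[-1,[0,0,3],0.06],[-1,[0,0,4],-0.06],[-1,[0,0,5],0.06],[-1,[0,0,6],-0.06],[-1,[0,0,7],0.06],[-1,[0,0,7],-0.06],[-1,[0,0,7],0]]'
python3 - <<'E'
from h import *
print(*[np.r_[s['eef_pos']*1e3,s['force']].round(1) for s in [status.get_state()]])
d=grab('wrist','pics/w4.png');e=grab('side','pics/s4.png');s=status.get_state();print(s['eef_pos'],s['force'])
a=cv2.resize(d['color'][170:320,220:420],(600,450));u,v=proj(e,[.554,.1876,.09]).astype(int)
b=cv2.resize(e['color'][v-40:v+35,u-50:u+50],(600,450));
cv2.imwrite('pics/c4.png',cv2.resize(np.hstack([a,b]),(800,300))[:,:,::-1])
E
```

```text
t: 9.55
eef_pos: [0.5545, 0.1869, 0.0979]
ee_rot: [3.141, 0.001, -0.104]
force: [-4.2, -2.4, 3.8]
width: 0.0095
gripper_force: 55.0
[554.5 186.9  97.9  -4.2  -2.4   3.8]
[0.55453399 0.18688022 0.09785811] [-3.99118505 -3.85227041  5.15190973]
```

View pics/c4.png

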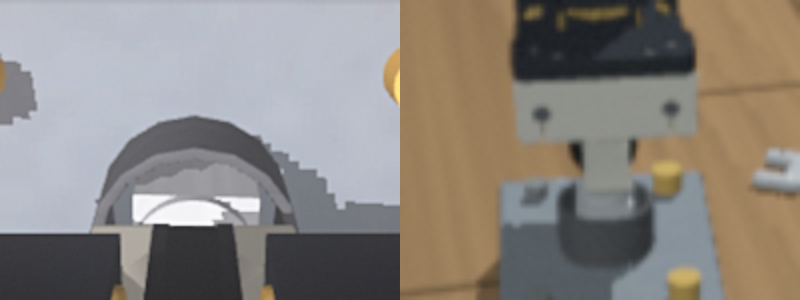

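The collar now sits at the plug's face in both views: (195,215) in the wrist crop and (607,200) in the side crop. I'll press a little more to confirm it bottoms.

```bash
python3 -m jog '[[-1,[0,0,0.5],0.06],[-1,[0,0,1],-0.06],[-1,[0,0,1.5],0.06],[-1,[0,0,2],-0.06],[-1,[0,0,2],0],[-1,[0,0,2],0],[-1,[0,0,2],0]]'
```

```text
t: 10.52
eef_pos: [0.5547, 0.1869, 0.0977]
ee_rot: [3.141, -0.0, -0.103]
force: [-9.7, -4.2, 19.5]
width: 0.0096
gripper_force: 55.0
```

It has bottomed at 19.5 N with some side load. I'll relieve the side load, then turn in stages.

```bash
python3 -m jog '[[-1,[-0.5,0.3,-0.3],0],[-1,[-1,0.5,-0.5],0],[-1,[-1,0.5,-0.5],0],[-1,[-1,0.5,-0.5],0],[-1,[-1.1,0.7,-0.5],0.15],[-1,[-1.1,0.8,-0.5],0.3],[-1,[-1.2,1,-0.5],0.45],[-1,[-1.3,1.2,-0.5],0.6],[-1,[-1.4,1.4,-0.5],0.75],[-1,[-1.4,1.4,-0.5],0.75],[-1,[-1.4,1.4,-0.5],0.75]]' 60
python3 -c "
from h import *
s=status.get_state();print(s['eef_pos'],s['ee_rot'],s['force'],s['moment'])"
```

```text
t: 11.9
eef_pos: [0.5541, 0.1859, 0.0978]
ee_rot: [-3.14, -0.001, -0.853]
force: [-4.8, -3.1, 11.5]
width: 0.01
gripper_force: 60.0
[0.55412313 0.18593469 0.09779375] [-3.14023833e+00 -1.19411432e-03 -8.52828341e-01] [-4.81162987 -3.09298832 11.49165208] [-1.31749347  1.7734153   0.09090355]
```

```bash
python3 -m jog '[[-1,[0,0.3,0],0.15],[-1,[-0.1,0.5,0],0.3],[-1,[-0.2,0.8,0],0.45],[-1,[-0.3,1,0],0.6],[-1,[-0.4,1.2,0],0.75],[-1,[-0.5,1.3,0],0.9],[-1,[-0.5,1.3,0],0.97],[-1,[-0.5,1.3,0],0.97],[-1,[-0.5,1.3,0],0.97],[-1,[-0.5,1.3,0],0.97]]'
python3 - <<'E'
from h import *
s=status.get_state();print(s['eef_pos'],s['ee_rot'],s['force'],s['moment'])
d=grab('wrist','pics/w5.png');t=grab('top','pics/t5.png');e=grab('side','pics/s5.png')
a=cv2.resize(d['color'][170:320,220:420],(600,450));u,v=proj(e,[.554,.1876,.09]).astype(int)
b=cv2.resize(e['color'][v-40:v+35,u-50:u+50],(600,450));
cv2.imwrite('pics/c5.png',cv2.resize(np.hstack([a,b]),(800,300))[:,:,::-1])
E
```

```text
t: 13.15
eef_pos: [0.5527, 0.1856, 0.0978]
ee_rot: [-3.14, 0.001, -1.823]
force: [-4.4, -3.7, 12.2]
width: 0.0099
gripper_force: 60.0
[0.55274684 0.18558345 0.09781098] [-3.13990902e+00  5.46039973e-04 -1.82261668e+00] [-4.35701075 -3.65360799 12.15217061] [-1.11995879  1.95459645  0.1642184 ]
```

View pics/c5.png

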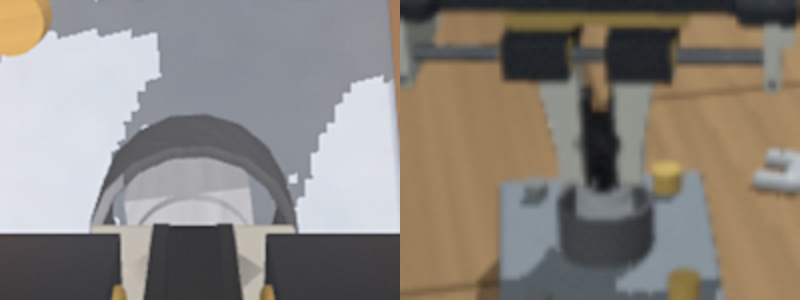

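The plug's face is visible and turned, with its edge at (122–250, 187–200) lagging the tool by about 0.1 rad. That puts the plug at about 1.57–1.6 rad. The collar is still flat and the grip is firm, so I'm handing it in.

```bash
python3 -c "
from station import order
print(order.job_done())"
```

```text
the job is handed in; nothing more can be done
None
```

I handed the job in with the round-headed key fully home, turned about a quarter clockwise (plug at roughly 1.57 rad, estimated from the wrist picture) and still gripped at 60 N; the hand-in returned no verdict.

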